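# Fetch the reference block from behind the things in front of it

### The arm

A 7-joint arm with a two-finger parallel gripper is mounted at the origin on a cart in front of the work surface, level with it; the furniture and walls round the work are solid. World frame = base frame: x ahead of the robot, y to its left, z up, the work surface at z = 0. Lengths are in m, angles in rad, forces in N, time in s.
With the tool pointing down it reaches from about 0.35 to 0.9 m from the base axis. Payload 8.1 kg.
Tool frame: the origin (TCP) lies midway between the tips of the shut fingers; the grasp point (between the pads) lies behind it (arm.tcp_to_grasp is the z of the grasp point in the tool frame, in m); z points along the fingers, y is the line along which they close (so a half turn about z gives the same grasp; the last joint's range is limited). The gripper opens to 92 mm and grips with 3 to 60 N. Pads are 19 mm wide; open, the fingers measure 130 mm over their backs; the gripper's body (75 mm by 190 mm) begins 47 mm behind the grasp point.
Start: joints at [-1.409, 0.434, 0.025, 1.573, -0.012, 1.134, -0.075], TCP at [0.164, 0.603, 0.227] pointing down, gripper open.
Joint ranges: [-2.62, 2.62], [-0.44, 2.09], [-1.27, 1.32], [0.08, 2.57], [-1.32, 4.46], [0.12, 2], [-2.74, 2.74]. Speed limits (rad/s): [2.22, 2.22, 3.01, 3.01, 3.14, 3.14, 3.14].

### API

Orientations are given as a rotation vector (axis times angle).
In Python, from cell import readout, vision, arm gives the robot as it stands.
- The arm moves only by the tool carry_out, never from a script. Its argument "increments" is one flat list of numbers, 6 for each row, row after row: the shift along the world's x, y, z in mm, then the turn, a rotation vector about the world's x, y, z in rad. In form: [tx, ty, tz, wx, wy, wz, tx, ty, tz, wx, wy, wz, ...]. A call has 1 to 20 rows; each row shifts and turns the commanded pose from where the row before left it; what a row does not reach is not made up. A row lasts 1/8 s, in which the tool goes at most 62.5 mm and 10.7 degrees, less where a joint would pass 70% of its speed; a pose out of reach is approached as far as the arm can. A call with a gripper value outside its range is refused whole. "grip" is the closure, from 0 (fully open) to 1 (shut), set as the call begins (left out, the last holds). The fingers move at their own pace and stop on an object; "newtons" is the grip in N (left out, the last holds). Time passes only in rows, so rows that do not move let the fingers close. It gives the time, the measured TCP pose, the force, the opening and the grip force at its end, in the units of the state.
- readout.observe(): the state, without advancing time (a new reading comes with each control period).
- vision.get_image(name): name is "scene" or "top" or "wrist"; returns the picture (400x640x3 uint8, red, green, blue); there is no depth.
- vision.calibration(name): a dict with "fov_y" (degrees; the focal length in pixels is half the picture's height over the tangent of half this angle, whatever the lens; pixels are square), "cx", "cy" (the principal point, pixels), "pose" (4x4, takes a point from camera to world coordinates). Camera axes: x right, y up, looking along -z (the intrinsics and any distortion apply to the point x, -y, -z); pixel columns grow to the right and rows downward; lengths in m; the calibration is good to about 2 mm. A picture is of the moment at which its call begins: read the wrist's pose just before it. calibration takes no time and is no camera call; for the wrist camera it gives the pose at the moment of the call.
- arm.sign_off(): hands the job in; it is judged then, once.
The state is a dict: "clock": time; "joints": joint angles; "dq": joint speeds; "joint_efforts": joint torques, N m; "position": TCP position; "ee_rot": TCP orientation; "force": force on the tool from outside, world axes, zero at the start; "ft_torque": the same for the moment, N m; "width": opening from 0.0 (shut) to 1.0 (fully open); "gripper_force": force on a finger pad.
Only numpy, scipy, OpenCV 4.12 (cv2) and the standard library are available. Lean on these libraries where they do the work, as an engineer would, in place of code of your own. Each camera call takes 0.05 s, during which the arm holds its last target. There are 200 camera calls.

### The job

The smaller of the two round steel reference blocks in the two-bay holder is needed on the anvil stand, but the black loupe and the plain grey steel cylinder stand side by side in front of it. First set both of them aside, upright, on the dark rubber mat; then lay the small block flat on the middle of the anvil's round top; then put the loupe and the cylinder back upright on the holder, each exactly where it stood at the start. Leave the larger block and the V-anvil where they are.

Things in the scene. Friction and masses are not known exactly. Their poses are not given: they have to be found in the camera images.
- holder: fixed holder: dark steel plate 4 mm thick, x -78 to +58, y -85 to +85 mm; all things on it stand at 4 mm height. Three aluminium fins along x, 6 mm thick, tops at 18 mm, at y = -74, 0, +74 mm, x -11 to +55 mm, make two bays 68 mm wide (middles y = -37, +37), open at front (-x, roughly towards the robot) and back (+x). Origin on the worktop, z up
- small_block: the wanted steel disc, 50 mm diameter x 12 mm high, 0.18 kg, in the middle of one bay at holder x = +20 mm (which bay varies). The fins leave no finger room at its sides: grip its rim from the bay's open front and back, along the holder's x axis. Origin: centre of its underside, z up
- large_block: steel disc like the small one but 60 mm diameter x 15 mm high, in the other bay at holder x = +20 mm; stays there. Origin: centre of its underside, z up
- loupe: black upright ribbed barrel, 36 mm diameter x 47 mm high, about 0.08 kg, on the plate in front of the small block (52 mm nearer the front), 21.5 mm left or right of the bay's middle (varies), 7 mm from the cylinder. Grip its upper half along the holder's x axis, the rear finger passing above the block. Origin: centre of its underside, z up
- plain_cylinder: plain light grey steel cylinder, 36 mm diameter x 34 mm high, about 0.2 kg, beside the loupe on the other side of the bay's middle, gripped the same way. Origin: centre of its underside, z up
- v_anvil: bright steel V-anvil, round, 53 mm diameter x 34 mm high with a V notch in its top, loose, standing in front of the large block; stays there. Origin: centre of its underside, z up
- mat: fixed dark rubber mat, 95 (x) x 145 (y) x 3 mm, the side area. Origin: centre of its underside on the worktop; its top is 3 mm above that
- anvil_top (a point): centre of the flat round top (57 mm diameter) of the fixed black anvil, 46 mm above the worktop. The anvil stands in a grey square foot 76 x 76 x 14 mm with a short collar
Things that resemble listed ones, but are neither listed nor needed, are in the scene too. Leave any yellow look-alike of the plain_cylinder alone.

How it is judged:
On the way, in this order (a step that is already met when the one before it is completed fails the run):
1. loupe and plain cylinder both stand released and upright on the mat while the small block is still in its bay (x of loupe in the frame of mat between -0.047 and 0.047 m and y of loupe in the frame of mat between -0.072 and 0.072 m and height (world z) of each of loupe, plain_cylinder below 0.009 m and angle between each of loupe, plain_cylinder's own z axis and vertical below 0.15 rad and contact force between the fingers and loupe below 0.3 N and linear speed of each of loupe, plain_cylinder below 0.03 m/s and x of plain_cylinder in the frame of mat between -0.047 and 0.047 m and y of plain_cylinder in the frame of mat between -0.072 and 0.072 m and contact force between the fingers and plain_cylinder below 0.3 N and distance of small_block from where it was at the start of the episode below 0.02 m), for 0.2 s.
2. small block lies released on the middle of the anvil's top, loupe and cylinder still on the mat (horizontal distance between small_block and anvil_top below 0.01 m and distance between small_block and anvil_top below 0.012 m and angle between small_block's own z axis and vertical below 0.1 rad and linear speed of each of small_block, loupe, plain_cylinder below 0.03 m/s and contact force between the fingers and small_block below 0.3 N and x of loupe in the frame of mat between -0.047 and 0.047 m and y of loupe in the frame of mat between -0.072 and 0.072 m and height (world z) of each of loupe, plain_cylinder below 0.009 m and angle between each of loupe, plain_cylinder's own z axis and vertical below 0.15 rad and contact force between the fingers and loupe below 0.3 N and x of plain_cylinder in the frame of mat between -0.047 and 0.047 m and y of plain_cylinder in the frame of mat between -0.072 and 0.072 m and contact force between the fingers and plain_cylinder below 0.3 N), for 0.2 s.
At the end, for the whole second after the job is handed in: The small block lies flat and at rest on the anvil's top within 10 mm of its middle; the loupe and the plain cylinder stand upright and at rest, each within 12 mm of where it stood at the start; the large block and the V-anvil are within 12 mm of where they were (horizontal distance between small_block and anvil_top below 0.01 m and distance between small_block and anvil_top below 0.012 m and angle between each of small_block, loupe, plain_cylinder's own z axis and vertical below 0.1 rad and linear speed of each of small_block, loupe, plain_cylinder below 0.03 m/s and distance of each of loupe, plain_cylinder, large_block, v_anvil from where it was at the start of the episode below 0.012 m); the robot touches nothing.
It fails at once if the larger block or the V-anvil is moved away (more than 20 mm) (distance of any of large_block, v_anvil from where it was at the start of the episode above 0.02 m).
It fails at once if the loupe or the cylinder is tipped over (angle between any of loupe, plain_cylinder's own z axis and vertical above 0.7 rad).
It also fails if it takes over 134 s, if anything falls off the work surface, if the arm or the gripper's body presses on something with over 40 N, if the wrist force passes 120 N, or if a joint passes its speed limit or range.

## Working session

There is one attempt and no reset: what is moved stays moved. The work goes in short steps, Python scripts to look and compute and a tool call to move; the robot and the scene stay as the last step left them, time stands still between calls to the robot, and variables do not carry over. Pictures are saved under pics/ and viewed, at most 14 in all, crops included, and the job is handed in when it is done.

Besides the shell and the picture viewer there is one more tool, called after "Call:" by a JSON object that holds its "fn" and its "kwargs". carry_out: Moves the arm, as the interface text tells. Its arguments: {"type":"object","properties":{"increments":{"type":"array","items":{"type":"number"}},"grip":{"type":"number"},"newtons":{"type":"number"}},"required":["increments"]}

```bash
mkdir -p pics; ls; python3 - <<'E'
from cell import readout, vision, arm
import cv2, numpy as np
s=readout.observe(); print(s); print(arm.tcp_to_grasp)
for n in ["scene","top"]:
    im=vision.get_image(n); cv2.imwrite(f"pics/{n}0.png",im[:,:,::-1]); 
    c=vision.calibration(n); print(n,c)
print(vision.calibration("wrist"))
E
```

```text
pics
{'clock': 0.0, 'joints': array([-1.40858537,  0.43522018,  0.02496503,  1.574131  , -0.01162294,
        1.13398843, -0.07510439]), 'dq': array([ 0.00032903,  0.00146261,  0.00118472,  0.00149856,  0.00071306,
        0.00187311, -0.00096717]), 'joint_efforts': array([-7.75013905e-05, -6.67828846e+01,  9.85133909e-01, -3.14489615e+01,
       -6.05033920e-02,  4.24109004e-02,  1.60634891e-04]), 'position': array([0.16348583, 0.6026913 , 0.2259335 ]), 'ee_rot': array([-4.14857609e-01, -3.11398783e+00,  2.51205109e-03]), 'force': array([ 0.59764471, -0.17661529, -0.22819025]), 'ft_torque': array([ 0.02252987,  0.05909267, -0.01774476]), 'gripper_force': 0.0, 'width': 1.002919970961666}
-0.0188
scene {'fov_y': 42.885872663525156, 'cx': 328.2171025248789, 'cy': 198.85964659725124, 'pose': array([[ 0.86881998,  0.30194576, -0.39240362,  0.17927118],
       [-0.49457915,  0.49193861, -0.71651089, -0.51697114],
       [-0.02330893,  0.81659363,  0.57674217,  0.56029956],
       [ 0.        ,  0.        ,  0.        ,  1.        ]])}
top {'fov_y': 51.268464374422976, 'cx': 318.07304149658034, 'cy': 202.63737613010164, 'pose': array([[ 0.02916299,  0.9809633 , -0.19199092,  0.35535336],
       [-0.99957237,  0.0290319 , -0.00349648,  0.08657668],
       [ 0.00214394,  0.19201079,  0.98139047,  0.89538044],
       [ 0.        ,  0.        ,  0.        ,  1.        ]])}
{'fov_y': 66.26844569967736, 'cx': 317.5923669507866, 'cy': 202.05385704707862, 'pose': array([[ 0.2632263 , -0.92252477, -0.28224098,  0.08678515],
       [ 0.96473165,  0.25104736,  0.07917112,  0.62521959],
       [-0.00218146, -0.29312673,  0.95607111,  0.38398372],
       [ 0.        ,  0.        ,  0.        ,  1.        ]])}
```

View pics/scene0.png

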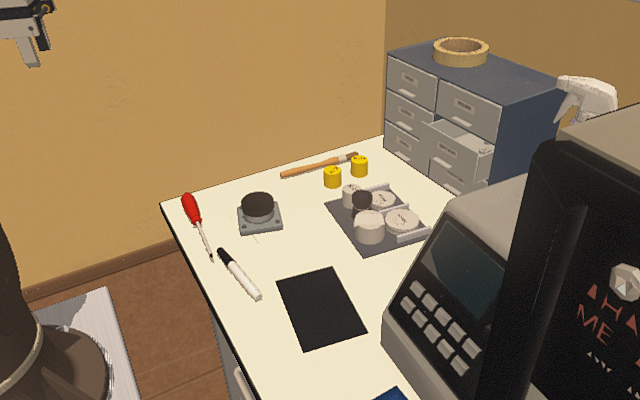

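View pics/top0.png

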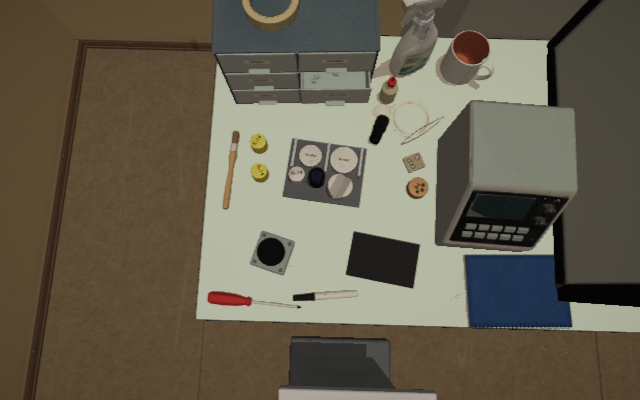

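The scene shows the holder with its small block in the left bay, seen in top at (311,155). In front of it are the plain cylinder (296,174) and the black loupe (317,177). The large block is at (344,159) and the V-anvil at (341,186). The mat is at (383,260) and the anvil at (271,251). Look-alikes to leave alone: yellow cylinders (258,143) and (260,172), and a black object (379,129).

```bash
cat > h.py <<'E'
import numpy as np, cv2
from cell import readout, vision, arm
def ray(c,px):
    f=200/np.tan(np.radians(c["fov_y"])/2); P=c["pose"]
    d=P[:3,:3]@np.array([(px[0]-c["cx"])/f,-(px[1]-c["cy"])/f,-1]); return P[:3,3],d
def cast(c,px,z):
    o,d=ray(c,px); return (o+d*(z-o[2])/d[2])
def proj(c,p):
    f=200/np.tan(np.radians(c["fov_y"])/2); P=c["pose"]; q=P[:3,:3].T@(np.array(p)-P[:3,3])
    return np.array([c["cx"]+f*q[0]/-q[2], c["cy"]-f*q[1]/-q[2]])
def shot(n,name):
    c=vision.calibration(n); im=vision.get_image(n)[:,:,::-1].copy(); cv2.imwrite(f"pics/{name}.png",im); return c,im
E
python3 - <<'E'
from h import *
c=vision.calibration("top"); im=cv2.imread("pics/top0.png")
g=cv2.cvtColor(im,cv2.COLOR_BGR2GRAY)
def comp(mask,box):
    x0,y0,x1,y1=box; m=np.zeros_like(g); m[y0:y1,x0:x1]=mask[y0:y1,x0:x1]*255
    cs,_=cv2.findContours(m,cv2.RETR_EXTERNAL,cv2.CHAIN_APPROX_NONE); return max(cs,key=cv2.contourArea)
mat=comp((g<60).astype(np.uint8),(335,222,430,300)); r=cv2.minAreaRect(mat); print("mat",r,[cast(c,p,.003).round(4) for p in cv2.boxPoints(r)],cast(c,r[0],.003))
an=comp((g<50).astype(np.uint8),(245,228,298,276)); e=cv2.fitEllipse(an); print("anvil",e,cast(c,e[0],.046), e[1])
h=comp((g<130).astype(np.uint8),(275,130,375,212)); r=cv2.minAreaRect(h); print("hold",r,[cast(c,p,.004).round(4) for p in cv2.boxPoints(r)])
for n,p,z in [("cyl",(296,174),.038),("loupe",(317,177),.051),("small",(311,155),.016),("large",(344,159),.019),("V",(341,186),.038)]: print(n,cast(c,p,z).round(4))
cv2.imwrite("pics/crop0.png",cv2.resize(im[125:285,235:435],None,fx=4,fy=3.75,interpolation=cv2.INTER_CUBIC)[:600])
E
```

```text
mat ((382.88458251953125, 259.5769348144531), (68.2484130859375, 43.53777313232422), 11.309932708740234) [array([0.3777, 0.0281, 0.003 ]), array([0.4688, 0.0113, 0.003 ]), array([ 0.4442, -0.1323,  0.003 ]), array([ 0.3541, -0.1128,  0.003 ])] [ 0.41073503 -0.05154211  0.003     ]
anvil ((270.39788818359375, 251.44676208496094), (26.678359985351562, 27.09612274169922), 2.847360134124756) [0.41776122 0.18337523 0.046     ] (26.678359985351562, 27.09612274169922)
hold ((324.4148254394531, 172.36756896972656), (76.96102905273438, 59.50559616088867), 7.853313446044922) [array([0.5409, 0.1684, 0.004 ]), array([0.6767, 0.1563, 0.004 ]), array([ 0.6571, -0.0151,  0.004 ]), array([0.5224, 0.0016, 0.004 ])]
cyl [0.5837 0.1383 0.038 ]
loupe [0.575  0.0934 0.051 ]
small [0.6336 0.1084 0.016 ]
large [0.6257 0.0358 0.019 ]
V [0.5603 0.0423 0.038 ]
```

View pics/crop0.png

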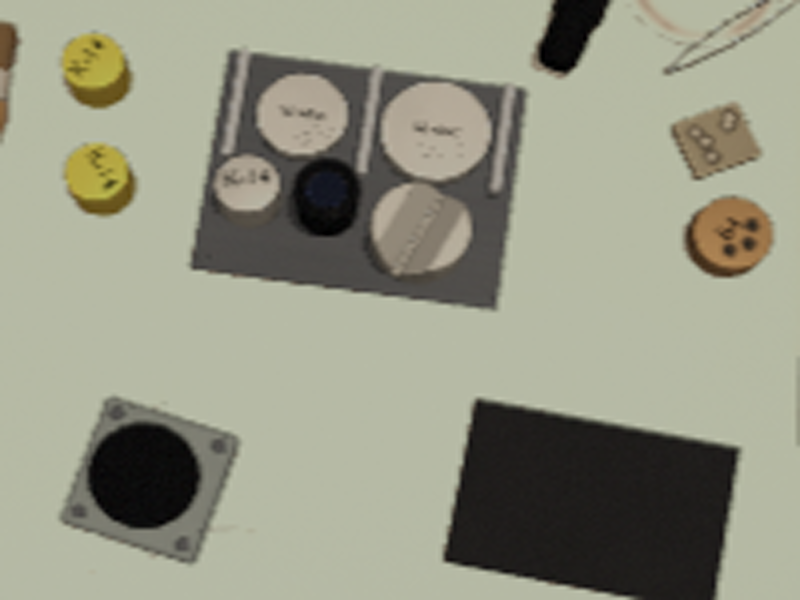

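The crop confirms the choice. The plain grey cylinder is at crop (246,185) and the loupe at (326,195), both in front of the small block (302,113) in the left bay. The larger block is at (436,130). I'll move the wrist camera over the holder.

Call:
{"fn": "carry_out", "kwargs": {"increments": [27.5,-30,1.5,0,0,-0.088,27.5,-30,1.5,0,0,-0.088,27.5,-30,1.5,0,0,-0.088,27.5,-30,1.5,0,0,-0.088,27.5,-30,1.5,0,0,-0.088,27.5,-30,1.5,0,0,-0.088,27.5,-30,1.5,0,0,-0.088,27.5,-30,1.5,0,0,-0.088,27.5,-30,1.5,0,0,-0.088,27.5,-30,1.5,0,0,-0.088,27.5,-30,1.5,0,0,-0.088,27.5,-30,1.5,0,0,-0.088,27.5,-30,1.5,0,0,-0.088,27.5,-30,1.5,0,0,-0.088,27.5,-30,1.5,0,0,-0.088,27.5,-30,1.5,0,0,-0.088,0,0,0,0,0,0,0,0,0,0,0,0], "grip": 0}}

```text
clock: 2.35
position: [0.603, 0.1238, 0.2502]
ee_rot: [-2.33, -2.106, 0.001]
force: [0.1, 0.5, 0.3]
width: 0.999
gripper_force: 0.0
```

```bash
python3 - <<'E'
from h import *
s=readout.observe(); print(s["clock"],s["position"],s["ee_rot"],s["joints"])
c,im=shot("wrist","w1"); print(c)
E
```

```text
2.35 [0.60300373 0.12381622 0.25020174] [-2.33013788e+00 -2.10568547e+00  1.19275098e-03] [-0.65026642  0.42791542  0.52911905  1.59424397 -0.22871182  1.1827832
 -0.17435506]
{'fov_y': 66.26844569967736, 'cx': 317.5923669507866, 'cy': 202.05385704707862, 'pose': array([[ 0.99474141,  0.09730228,  0.03196564,  0.61129939],
       [-0.10240007,  0.95079158,  0.29242023,  0.20437885],
       [-0.0019395 , -0.29415579,  0.95575552,  0.4081696 ],
       [ 0.        ,  0.        ,  0.        ,  1.        ]])}
```

View pics/w1.png

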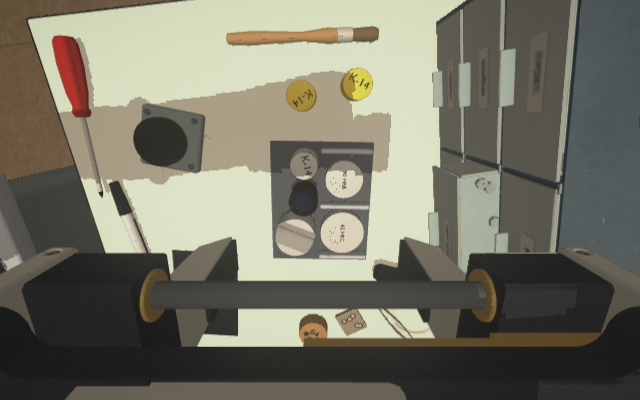

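The wrist view shows the cylinder (304,164), loupe (303,197), small block (344,179), large block (343,233), V-anvil (295,237) and anvil top (160,141). Next I'll fit circles to them.

```bash
cat > m.py <<'E'
from h import *
def blob(mask,seed):
    m=cv2.morphologyEx(mask.astype(np.uint8),cv2.MORPH_CLOSE,np.ones((3,3)))
    n,l,st,ce=cv2.connectedComponentsWithStats(m); k=l[seed[1],seed[0]]
    cs,_=cv2.findContours((l==k).astype(np.uint8),cv2.RETR_EXTERNAL,cv2.CHAIN_APPROX_NONE); return max(cs,key=cv2.contourArea)
def circ(c,cnt,z):
    p=cv2.convexHull(cnt).reshape(-1,2)
    P=np.array([cast(c,q,z)[:2] for q in p]).astype(np.float32)*1000
    (cx,cy),r=cv2.minEnclosingCircle(P); A=np.c_[2*P,np.ones(len(P))]; s=np.linalg.lstsq(A,(P**2).sum(1),rcond=None)[0]
    return s[:2].round(1), round(2*np.sqrt(s[2]+s[0]**2+s[1]**2),1), round(2*r,1)
E
python3 - <<'E'
from m import *
c=vision.calibration("wrist"); im=cv2.imread("pics/w1.png"); g=cv2.cvtColor(im,cv2.COLOR_BGR2GRAY)
for n,(x,y) in dict(cyl=(300,164),loupe=(303,197),small=(344,190),large=(343,243),plate=(320,150),V=(290,240),anv=(160,141)).items(): print(n,g[y-2:y+3,x-2:x+3].mean())
print(g[164,270:330]); print(g[197,270:330]); print(g[185,315:370]); print(g[141,125:210])
E
```

```text
cyl 131.84
loupe 55.2
small 201.32
large 207.08
plate 85.36
V 162.68
anv 44.32
[114  74  72  70  70  71  71  71  70  72  72  72  71  69  71  72  73  72
  72  68 122 133 132 134 133 133 133 134 134 134 134 133 132 132  85  87
 128 132 132 131 131 132 133 132 132 132 131 100  76  70  71  70  71  71
  71  71  70  71  71  71]
[223 159 104  96  97  95  95  97  96  95 100  96  96  95  96  96  99  97
  97  76  55  52  47  50  51  51  56  56  55  55  55  56  56  56  55  55
  56  56  55  54  56  50  49  50  50  50  50  63  95  99  97  98  99  97
  99 100  98  98  97 100]
[ 69  71  96  97  97  97  98 100  96  98  99 200 214 215 215 216 213 194
 213 215 215 216 215 213 176 212 215 132 139 143 168 212 215 215 214 214
 214 213 213 213 214 213 212 212 211 211 198 108 102 103 102 102 100 101
  99]
[157 157 156 158 156 156 157 157 100  51  42  43  45  42  43  44  44  42
  44  44  46  43  44  42  46  43  45  42  45  44  44  45  48  42  44  46
  45  44  43  45  44  43  43  45  45  45  47  44  44  46  45  47  48  46
  46  45  44  47  46  47  50  50  81  93  97 100  98  98  98  98  99  99
  97  94  91  84  76  74 131 157 159 159 158 160 159]
```

```bash
python3 - <<'E'
from m import *
c=vision.calibration("wrist"); im=cv2.imread("pics/w1.png"); g=cv2.cvtColor(im,cv2.COLOR_BGR2GRAY)
R={}
for n,mask,seed,z in [("cyl",g>108,(300,164),.038),("loupe",g<63,(303,197),.051),("small",g>122,(344,190),.016),("large",g>125,(343,245),.019),("anvil",g<62,(160,141),.046)]:
    k=blob(mask,seed); print(n,cv2.boundingRect(k),circ(c,k,z)); R[n]=circ(c,k,z)[0]
# plate corners
k=blob((g<115)&(g>40),(277,180)); print(cv2.boundingRect(k))
d=R["small"]-R["large"]; print("yaw from blocks",np.degrees(np.arctan2(-d[0],d[1])),np.hypot(*d))
d=R["cyl"]-R["loupe"]; print("yaw cl",np.degrees(np.arctan2(-d[0],d[1])),np.hypot(*d))
m=(R["cyl"]+R["loupe"])/2; d=R["small"]-m; print("x axis",np.degrees(np.arctan2(d[1],d[0])),np.hypot(*d))
E
```

```text
cyl (290, 152, 27, 28) (array([586.2, 139.7]), np.float64(33.5), 34.2)
loupe (289, 180, 29, 36) (array([583. , 102.2]), np.float64(41.5), 44.8)
small (325, 161, 38, 38) (array([635.1, 111.8]), np.float64(49.3), 49.8)
large (28, 0, 438, 281) (array([535.4, 183.3]), np.float64(526.5), 564.6)
anvil (134, 117, 53, 49) (array([423.4, 186.2]), np.float64(59.1), 61.9)
(270, 141, 104, 117)
yaw from blocks -125.64625408708245 122.68797822117703
yaw cl -4.877423980608231 37.63628568283538
x axis -10.269897844955409 51.32224176709353
```

```bash
python3 - <<'E'
from m import *
c=vision.calibration("top"); w=vision.calibration("wrist")
for z in (0,.04,.07,.1,.13,.16,.2):
    print(z,"top front",cast(c,(337,90),z).round(3),"cab base",cast(c,(250,103),z).round(3),"wrist", cast(w,(431,240),z).round(3),cast(w,(460,165),z).round(3))
im=cv2.imread("pics/top0.png")[40:140,200:400]; a=cv2.resize(im,None,fx=3,fy=3,interpolation=cv2.INTER_CUBIC)
im=cv2.imread("pics/w1.png")[130:290,400:600]; b=cv2.resize(im,(375,300),interpolation=cv2.INTER_CUBIC)
im=cv2.imread("pics/scene0.png")[30:200,370:570]; d=cv2.resize(im,(353,300),interpolation=cv2.INTER_CUBIC)
o=np.zeros((600,750,3),np.uint8); o[:300,:600]=a; o[300:,:375]=b; o[300:,390:743]=d; cv2.imwrite("pics/draw.png",o)
E
```

```text
0 top front [0.797 0.054 0.   ] cab base [0.759 0.253 0.   ] wrist [0.755 0.006 0.   ] [0.793 0.113 0.   ]
0.04 top front [0.777 0.055 0.04 ] cab base [0.741 0.245 0.04 ] wrist [0.741 0.026 0.04 ] [0.775 0.122 0.04 ]
0.07 top front [0.762 0.056 0.07 ] cab base [0.727 0.24  0.07 ] wrist [0.73 0.04 0.07] [0.762 0.128 0.07 ]
0.1 top front [0.748 0.057 0.1  ] cab base [0.714 0.234 0.1  ] wrist [0.72  0.055 0.1  ] [0.748 0.135 0.1  ]
0.13 top front [0.733 0.059 0.13 ] cab base [0.7   0.229 0.13 ] wrist [0.709 0.07  0.13 ] [0.735 0.142 0.13 ]
0.16 top front [0.718 0.06  0.16 ] cab base [0.687 0.223 0.16 ] wrist [0.699 0.084 0.16 ] [0.722 0.149 0.16 ]
0.2 top front [0.698 0.061 0.2  ] cab base [0.669 0.216 0.2  ] wrist [0.685 0.104 0.2  ] [0.704 0.158 0.2  ]
```

View pics/draw.png

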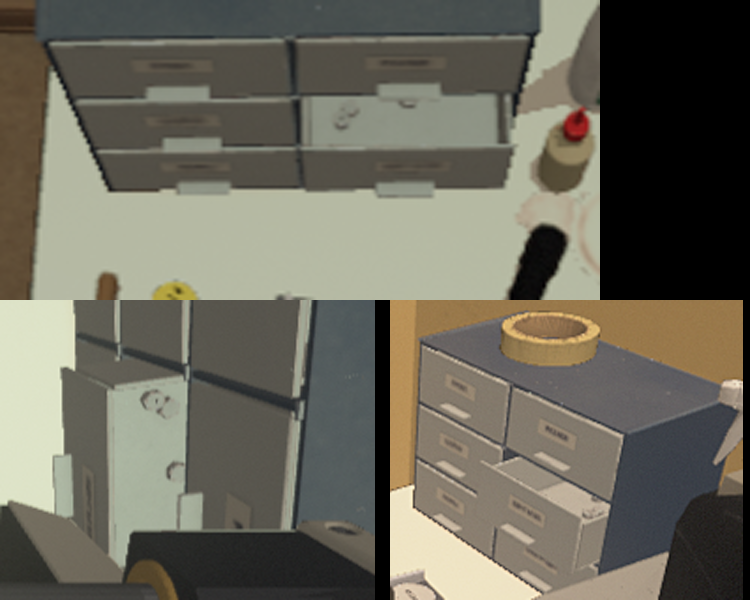

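```bash
cat >> h.py <<'E'
def tri(c1,p1,c2,p2):
    o1,d1=ray(c1,p1); o2,d2=ray(c2,p2)
    t=np.linalg.lstsq(np.c_[d1,-d2],o2-o1,rcond=None)[0]; a=o1+d1*t[0]; b=o2+d2*t[1]; return (a+b)/2, np.linalg.norm(a-b)
E
python3 - <<'E'
from h import *
t=vision.calibration("top"); w=vision.calibration("wrist"); s=vision.calibration("scene")
print("TL",tri(t,(300,90),w,(458,177)))
sc=lambda x,y:(370+(x-390)*200/353,30+(y-300)*170/300)
print("TL s",tri(t,(300,90),s,sc(484,461))); print("TR s",tri(t,(370,89),s,sc(606,517)))
print("handle s/top",tri(t,(335,98+5),s,sc(515,535)))
print("handle w",tri(t,(325,104),w,(400+55*.533,130+(455-300)*.533)))
print("cab TL", tri(t,(215,53),s,sc(420,340)))
E
```

```text
TL (array([0.73191229, 0.13141778, 0.13053742]), np.float64(0.0027466821971590307))
TL s (array([0.73037959, 0.12960222, 0.13779047]), np.float64(0.007135101379754181))
TR s (array([ 0.7480262 , -0.01343824,  0.13263812]), np.float64(0.025655044388293493))
handle s/top (array([0.7244651 , 0.06055257, 0.08805734]), np.float64(2.067953544593762e-05))
handle w (array([0.72314806, 0.08117561, 0.08464925]), np.float64(7.09425168471812e-05))
cab TL (array([0.75540982, 0.28044992, 0.21656614]), np.float64(0.0015810313273425661))
```

Triangulation puts the open drawer's front at x≈0.73 with its handle at ≈0.724. That leaves no room for the gripper body centred on the small block, so I'll grip the block with the centre ~18 mm forward and let the rear finger draw it out. The loupe comes first.

Call:
{"fn": "carry_out", "kwargs": {"increments": [-7,-9,-45,0,0,-0.003,-7,-9,-45,0,0,-0.003,-7.5,-9.5,-45,0,0,0,0,0,-30,0,0,0,0,0,-25,0,0,0,0,0,-20,0,0,0,0,0,0,0,0,0,0,0,0,0,0,0]}}

```text
clock: 3.4
position: [0.5823, 0.0965, 0.0415]
ee_rot: [2.337, 2.1, 0.001]
force: [0.3, -0.6, 0.9]
width: 1.004
gripper_force: 0.0
```

```bash
python3 - <<'E'
from h import *
shot("wrist","w2"); s=readout.observe(); print(s["position"],s["ee_rot"])
E
```

```text
[0.58254174 0.0964349  0.04176458] [2.33682142e+00 2.09911108e+00 2.20841189e-03]
```

View pics/w2.png

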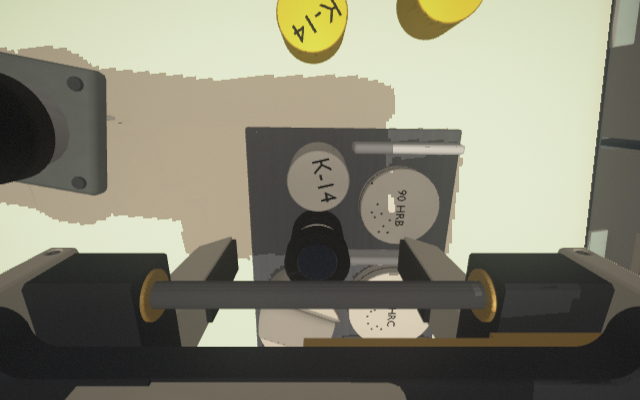

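The loupe (318,262) lies midway between the fingers (inner edges 236 and 402). The cylinder is at (318,178) and the small block at (400,204). I'll check y numerically.

```bash
python3 - <<'E'
from m import *
c=vision.calibration("wrist"); im=cv2.imread("pics/w2.png"); g=cv2.cvtColor(im,cv2.COLOR_BGR2GRAY)
print("loupe",cast(c,(318,262),.051))
k=blob(g>135,(300,180)); print(cv2.boundingRect(k),circ(c,k,.038))
k=blob(g>120,(400,230)); print(cv2.boundingRect(k),circ(c,k,.016))
print(g[180,280:360],g[205,350:450])
E
```

```text
loupe [0.58260006 0.09769632 0.051     ]
(288, 152, 60, 58) (array([587. , 139.2]), np.float64(32.1), 32.3)
(361, 169, 78, 75) (array([635.9, 111.7]), np.float64(49.0), 49.6)
[ 69  68  70  68  67  67  78 116 136 136 135 137 137 136 136 136 136 138
 137 136 137 136 137 138 137 137 136 135 138 136 137 137 137 137 136 137
 136 137 138 136 110 100 118 134 137 136 134 136 136 136 137 135 136 135
 137 136 135 135 136 137 136 136 136 135 136 134 135 135 123  94  71  68
  67  70  70  69  68  69  68  68] [ 68  68  69  67  67  66  67  67  77  74  89 126 137 138 139 138 139 139
 139 138 138 138 139 140 140 140 125 105 123 140 139 139 139 140 140 139
 138 138 212 216 215 215 215 216 216 150 127 110 107 109 109 110 108 108
 112 135 140 139 139 139 140 140 140 140 142 140 141 140 141 139 139 140
 141 140 140 140 139 140 139 139 138 139 140 139 139 138 138 138 136  92
  79  78  75  78  77  77  76  77  76  78]
```

Call:
{"fn": "carry_out", "kwargs": {"increments": [0,0,-10,0,0,0,0,0,-9.5,0,0,0,0,0,0,0,0,0]}}

```text
clock: 3.82
position: [0.5813, 0.0956, 0.0203]
ee_rot: [-2.338, -2.098, 0.002]
force: [0.0, -0.2, -0.3]
width: 0.999
gripper_force: 0.0
```

Call:
{"fn": "carry_out", "kwargs": {"increments": [0,0,0,0,0,0,0,0,0,0,0,0,0,0,0,0,0,0,0,0,0,0,0,0,0,0,0,0,0,0,0,0,0,0,0,0,0,0,0,0,0,0,0,0,0,0,0,0], "grip": 1, "newtons": 20}}

```text
clock: 4.82
position: [0.5821, 0.0957, 0.0213]
ee_rot: [2.338, 2.098, 0.0]
force: [-0.2, 0.8, 0.5]
width: 0.393
gripper_force: 20.0
```

Call:
{"fn": "carry_out", "kwargs": {"increments": [0,0,20,0,0,0,0,0,50,0,0,0,-22,-22,0,0,0,0,-22,-22,0,0,0,0,-22,-22,0,0,0,0,-22,-22,0,0,0,0,-22,-22,0,0,0,0,-22,-22,0,0,0,0,-22,-22,0,0,0,0,-22,-22,0,0,0,0,0,0,0,0,0,0,0,0,-30,0,0,0,0,0,-25,0,0,0,0,0,-12,0,0,0,0,0,-2,0,0,0,0,0,0,0,0,0,0,0,0,0,0,0]}}

```text
clock: 6.95
position: [0.4067, -0.0802, 0.0229]
ee_rot: [2.337, 2.098, 0.002]
force: [-0.1, 0.2, -0.2]
width: 0.382
gripper_force: 20.0
```

Call:
{"fn": "carry_out", "kwargs": {"increments": [0,0,-1,0,0,0,0,0,-0.5,0,0,0,0,0,0,0,0,0,0,0,0,0,0,0]}}

```text
clock: 7.45
position: [0.4061, -0.0803, 0.0208]
ee_rot: [2.338, 2.098, 0.0]
force: [-0.3, 0.8, -1.0]
width: 0.386
gripper_force: 20.0
```

Call:
{"fn": "carry_out", "kwargs": {"increments": [0,0,0,0,0,0,0,0,0,0,0,0,0,0,0,0,0,0,0,0,0,0,0,0,0,0,0,0,0,0,0,0,0,0,0,0], "grip": 0}}

```text
clock: 8.2
position: [0.4061, -0.0803, 0.0207]
ee_rot: [2.338, 2.098, 0.0]
force: [-0.2, -0.3, -0.5]
width: 0.98
gripper_force: 0.0
```

Call:
{"fn": "carry_out", "kwargs": {"increments": [0,0,30,0,0,0,0,0,50,0,0,0,22.6,27.4,0,0,0,0,22.6,27.4,0,0,0,0,22.6,27.4,0,0,0,0,22.6,27.4,0,0,0,0,22.6,27.4,0,0,0,0,22.6,27.4,0,0,0,0,22.6,27.4,0,0,0,0,22.6,27.4,0,0,0,0,0,0,-30,0,0,0,0,0,-25,0,0,0,0,0,0,0,0,0,0,0,0,0,0,0]}}

```text
clock: 9.95
position: [0.5873, 0.1388, 0.0465]
ee_rot: [2.338, 2.098, 0.001]
force: [-0.5, 0.1, -0.0]
width: 1.001
gripper_force: 0.0
```

```bash
python3 - <<'E'
from h import *
c,im=shot("wrist","w3"); t,ti=shot("top","t3"); s=readout.observe(); print(s["position"])
o=np.zeros((400,800,3),np.uint8); o[:400,:480]=cv2.resize(im,(480,300)) if 0 else cv2.resize(im[:,120:600],(480,400)); o[:320,480:]=cv2.resize(ti[210:310,330:430],(320,320)); cv2.imwrite("pics/v3.png",o)
print(proj(c,[.587,.139,.038]))
E
```

```text
[0.58766825 0.13898378 0.04694261]
[317.54484577 249.40684837]
```

View pics/v3.png

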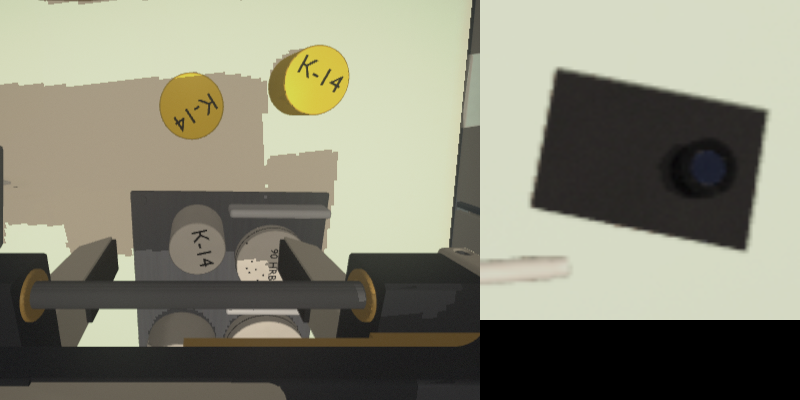

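The loupe stands upright on the mat (right inset, 705,168). The cylinder (317,248 in the full frame) is centred between the fingers. Next I'll grip it.

Call:
{"fn": "carry_out", "kwargs": {"increments": [0,0,-15,0,0,0,0,0,-11,0,0,0,0,0,0,0,0,0]}}

```text
clock: 10.42
position: [0.5859, 0.1387, 0.0184]
ee_rot: [-2.338, -2.097, 0.003]
force: [0.3, -0.2, 0.1]
width: 1.002
gripper_force: 0.0
```

Call:
{"fn": "carry_out", "kwargs": {"increments": [0,0,0,0,0,0,0,0,0,0,0,0,0,0,0,0,0,0,0,0,0,0,0,0,0,0,0,0,0,0,0,0,0,0,0,0,0,0,0,0,0,0,0,0,0,0,0,0], "grip": 1, "newtons": 30}}

```text
clock: 11.42
position: [0.587, 0.139, 0.0198]
ee_rot: [2.338, 2.098, 0.0]
force: [0.6, 0.3, 1.0]
width: 0.385
gripper_force: 30.0
```

Call:
{"fn": "carry_out", "kwargs": {"increments": [0,0,20,0,0,0,0,0,40,0,0,0,-21.4,-19.6,0,0,0,0,-21.4,-19.6,0,0,0,0,-21.4,-19.6,0,0,0,0,-21.4,-19.6,0,0,0,0,-21.4,-19.6,0,0,0,0,-21.4,-19.6,0,0,0,0,-21.4,-19.6,0,0,0,0,-21.4,-19.6,0,0,0,0,0,0,0,0,0,0,0,0,-30,0,0,0,0,0,-20,0,0,0,0,0,-7,0,0,0,0,0,-2,0,0,0,0,0,-1.5,0,0,0,0,0,0,0,0,0,0,0,0,0,0,0]}}

```text
clock: 13.68
position: [0.4159, -0.0178, 0.0196]
ee_rot: [2.338, 2.098, 0.001]
force: [-1.2, -0.2, -1.8]
width: 0.383
gripper_force: 30.0
```

Call:
{"fn": "carry_out", "kwargs": {"increments": [0,0,0,0,0,0,0,0,0,0,0,0,0,0,0,0,0,0,0,0,0,0,0,0,0,0,0,0,0,0,0,0,0,0,0,0], "grip": 0}}

```text
clock: 14.42
position: [0.4157, -0.0179, 0.0192]
ee_rot: [2.338, 2.098, -0.0]
force: [-0.1, 0.2, -1.0]
width: 0.97
gripper_force: 0.0
```

Call:
{"fn": "carry_out", "kwargs": {"increments": [0,0,30,0,0,0,0,0,50,0,0,0,25.3,16.5,0,0,0,0,25.3,16.5,0,0,0,0,25.3,16.5,0,0,0,0,25.3,16.5,0,0,0,0,25.3,16.5,0,0,0,0,25.3,16.5,0,0,0,0,25.3,16.5,0,0,0,0,25.3,16.5,0,0,0,0,0,0,-35,0,0,0,0,0,-27,0,0,0,0,0,0,0,0,0,0,0,0,0,0,0]}}

```text
clock: 16.18
position: [0.6186, 0.114, 0.0381]
ee_rot: [2.338, 2.097, 0.001]
force: [0.9, -0.2, -0.3]
width: 1.001
gripper_force: 0.0
```

```bash
python3 - <<'E'
from m import *
c,im=shot("wrist","w4"); t,ti=shot("top","t4"); s=readout.observe(); print(s["position"])
o=np.zeros((400,800,3),np.uint8); o[:400,:480]=im[:,120:600]; o[:320,480:]=cv2.resize(ti[210:310,330:430],(320,320)); cv2.imwrite("pics/v4.png",o)
print(proj(c,[.636,.1117,.016]))
E
```

```text
[0.61900318 0.11415713 0.0386252 ]
[345.5031694  240.77361121]
```

View pics/v4.png

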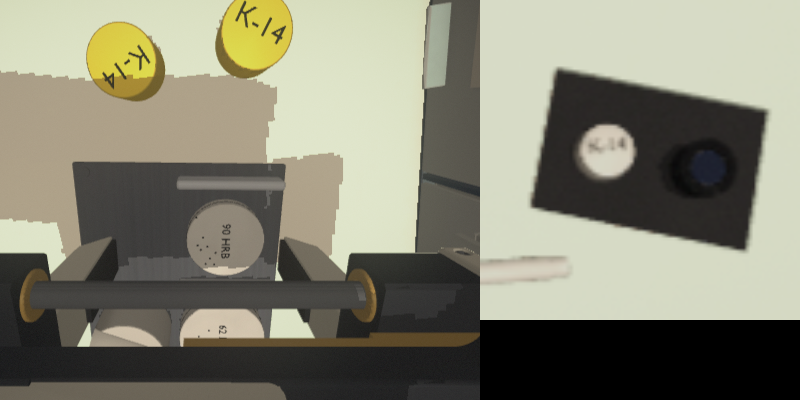

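Both items stand on the mat (insets 605,152 and 705,168). The block's right rim (crop 264) is inside the rear finger (crop ~282). I'll descend with a 1.5 mm shift back.

Call:
{"fn": "carry_out", "kwargs": {"increments": [1,0,-10,0,0,0,0,0,-9,0,0,0,0,0,-6,0,0,0,0,0,0,0,0,0,0,0,0,0,0,0]}}

```text
clock: 16.9
position: [0.6192, 0.1141, 0.0123]
ee_rot: [2.338, 2.098, 0.0]
force: [0.2, 0.4, 0.2]
width: 1.004
gripper_force: 0.0
```

Call:
{"fn": "carry_out", "kwargs": {"increments": [0,0,-4,0,0,0,0,0,-1.5,0,0,0,0,0,0,0,0,0]}}

```text
clock: 17.27
position: [0.619, 0.1141, 0.0066]
ee_rot: [-2.338, -2.098, 0.0]
force: [0.3, -0.1, -1.1]
width: 1.002
gripper_force: 0.0
```

Call:
{"fn": "carry_out", "kwargs": {"increments": [0,0,0,0,0,0,0,0,0,0,0,0,0,0,0,0,0,0,0,0,0,0,0,0,0,0,0,0,0,0,0,0,0,0,0,0,0,0,0,0,0,0,0,0,0,0,0,0], "grip": 1, "newtons": 35}}

```text
clock: 18.27
position: [0.6193, 0.1141, 0.0069]
ee_rot: [2.338, 2.098, 0.001]
force: [2.0, 0.0, 1.1]
width: 0.531
gripper_force: 35.0
```

Call:
{"fn": "carry_out", "kwargs": {"increments": [0,0,15,0,0,0,0,0,35,0,0,0,0,0,30,0,0,0,-24.8,2,0,0,0,0,-24.8,2,0,0,0,0,-24.8,2,0,0,0,0,-24.8,2,0,0,0,0,-24.8,2,0,0,0,0,-24.8,2,0,0,0,0,-24.8,2,0,0,0,0,-24.8,2,0,0,0,0,0,0,0,0,0,0,0,0,0,0,0,0]}}

```text
clock: 19.9
position: [0.4214, 0.1303, 0.0873]
ee_rot: [2.338, 2.098, 0.002]
force: [1.0, 0.3, -1.9]
width: 0.529
gripper_force: 35.0
```

```bash
python3 - <<'E'
from m import *
s=readout.observe(); c,im=shot("wrist","w5"); print(s["position"],s["width"],s["gripper_force"])
p=proj(c,[.4205,.185,.046]); print(p)
g=cv2.cvtColor(im,cv2.COLOR_BGR2GRAY); x,y=p.astype(int); print(g[y,x-80:x+80:2])
k=blob(g<60,(x,y)); print(cv2.boundingRect(k),circ(c,k,.046))
E
```

```text
[0.4213861  0.13033691 0.08733158] 0.5285069948030636 34.99942123889923
[307.48880195 151.02447971]
[168 168 168 167 169 168 169 168 168 166 167 167 168 168 157 104  95 100
 102  44  42  41  42  39  41  40  41  42  41  40  40  37  36  37  37  35
  38  38  37  35  35  37  37  39  35  37  35  38  40  37  40  38  42  38
  42  42  42  42  43  44  46  46  84 105  99  93 166 168 167 167 168 168
 169 168 167 169 170 170 170 170]
(264, 106, 87, 87) (array([420.4, 185.4]), np.float64(56.0), 56.3)
```

View pics/w5.png

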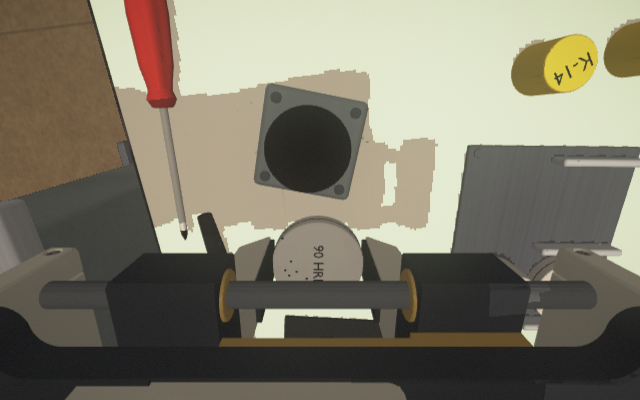

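The block is held level and central in the fingers (centre column 318, far edge row 217). The anvil top is a clean circle at (307,149).

```bash
python3 - <<'E'
from m import *
c=vision.calibration("wrist"); s=readout.observe(); print(s["position"])
im=cv2.imread("pics/w5.png"); g=cv2.cvtColor(im,cv2.COLOR_BGR2GRAY)
print(g[210:226,318], g[240,265:285],g[240,352:372])
e=cast(c,(318,216.5),.0964)[:2]*1000; print("far edge",e, "centre",e-25*np.array([.11,.994]))
P=[cast(c,p,.0964)[:2]*1000 for p in [(277,240),(361,240)]]; print(P)
E
```

```text
[0.4216339  0.1302569  0.08722035]
[167 166 168 168 168 145 108 109  92  88 110 109 125 140 143 144] [115 114 113 113  95  56  51  50  48 133 225 229 179 103 104 127 138 140
 143 143] [139 137 135 119 101  70 205 228 229 151  66  54  51  53  85 109 114 114
 115 113]
far edge [424.53019654 157.47987609] centre [421.78019654 132.62987609]
[array([401.56434439, 146.75688837]), array([445.67236888, 141.8877362 ])]
```

Call:
{"fn": "carry_out", "kwargs": {"increments": [-0.5,20,0,0,0,0,-0.5,20,0,0,0,0,-0.3,16.4,0,0,0,0,0,0,-20,0,0,0,0,0,-12,0,0,0,0,0,-4,0,0,0,0,0,-1.5,0,0,0,0,0,0,0,0,0,0,0,0,0,0,0]}}

```text
clock: 21.08
position: [0.4196, 0.1866, 0.0496]
ee_rot: [2.338, 2.098, 0.001]
force: [0.4, -0.3, -1.8]
width: 0.532
gripper_force: 35.0
```

Call:
{"fn": "carry_out", "kwargs": {"increments": [0,0,-0.7,0,0,0,0,0,0,0,0,0]}}

```text
clock: 21.32
position: [0.4197, 0.1867, 0.049]
ee_rot: [-2.338, -2.098, -0.001]
force: [-1.0, -1.0, 4.7]
width: 0.534
gripper_force: 35.0
```

Call:
{"fn": "carry_out", "kwargs": {"increments": [0,0,0,0,0,0,0,0,0,0,0,0,0,0,0,0,0,0,0,0,0,0,0,0,0,0,0,0,0,0,0,0,0,0,0,0], "grip": 0}}

```text
clock: 22.08
position: [0.4194, 0.1865, 0.0485]
ee_rot: [2.338, 2.098, -0.0]
force: [-0.7, 0.1, -0.3]
width: 0.998
gripper_force: 0.0
```

Call:
{"fn": "carry_out", "kwargs": {"increments": [0,0,25,0,0,0,0,0,25,0,0,0,0,-20,0,0,0,0,0,-20,0,0,0,0,0,-20,0,0,0,0,0,0,0,0,0,0,0,0,0,0,0,0]}}

```text
clock: 22.95
position: [0.4192, 0.1266, 0.0982]
ee_rot: [-2.338, -2.098, 0.001]
force: [-0.3, -1.5, 0.0]
width: 1.002
gripper_force: 0.0
```

```bash
python3 - <<'E'
from m import *
s=readout.observe(); c,im=shot("wrist","w6"); print(s["position"])
g=cv2.cvtColor(im,cv2.COLOR_BGR2GRAY); x,y=proj(c,[.4204,.1854,.058]).astype(int); print(x,y)
k=blob(g>120,(x-15,y+8)); print(cv2.boundingRect(k),circ(c,k,.058))
t,ti=shot("top","t6")
o=np.zeros((400,800,3),np.uint8); o[:400,:480]=im[:,120:600]; o[:320,480:]=cv2.resize(ti[210:310,330:430],(320,320)); cv2.imwrite("pics/v6.png",o)
tg=cv2.cvtColor(ti,cv2.COLOR_BGR2GRAY)
for n,z in (("cyl",.037),): 
    m=np.zeros_like(tg); m[225:290,345:415]=tg[225:290,345:415]>120
    cs,_=cv2.findContours(m,cv2.RETR_EXTERNAL,cv2.CHAIN_APPROX_NONE); print([(cv2.contourArea(q),cast(t,cv2.fitEllipse(q)[0],z)) for q in cs if 80<cv2.contourArea(q)<600])
E
```

```text
[0.41922104 0.12658419 0.09822691]
309 144
(270, 103, 77, 78) (array([419.1, 186.3]), np.float64(48.8), 49.1)
[(196.5, array([ 0.41401634, -0.01844841,  0.037     ]))]
```

View pics/v6.png

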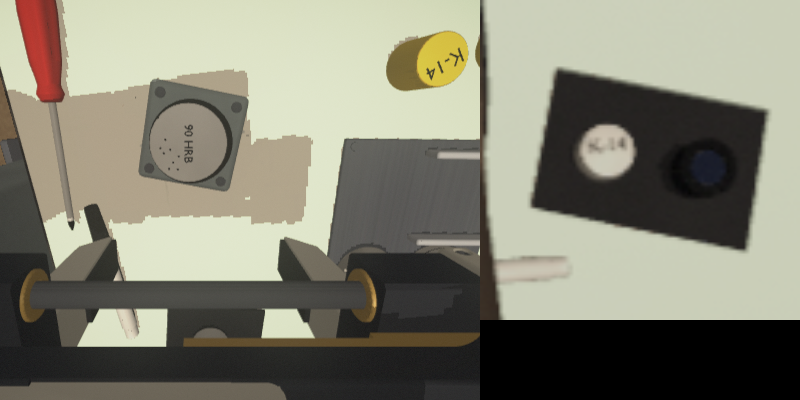

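The block lies within about 1.6 mm of the anvil's middle, and both items stand on the mat. Now I'll return the cylinder.

Call:
{"fn": "carry_out", "kwargs": {"increments": [-0.5,-24,0,0,0,0,-0.5,-24,0,0,0,0,-0.6,-24,0,0,0,0,-0.6,-24,0,0,0,0,-0.6,-24,0,0,0,0,-0.6,-24.5,0,0,0,0,0,0,-30,0,0,0,0,0,-25,0,0,0,0,0,-15,0,0,0,0,0,-9,0,0,0,0,0,0,0,0,0,0,0,0,0,0,0]}}

```text
clock: 24.55
position: [0.4164, -0.0179, 0.02]
ee_rot: [2.338, 2.098, 0.001]
force: [-0.1, 0.5, -0.0]
width: 0.999
gripper_force: 0.0
```

Call:
{"fn": "carry_out", "kwargs": {"increments": [0,0,0,0,0,0,0,0,0,0,0,0,0,0,0,0,0,0,0,0,0,0,0,0,0,0,0,0,0,0,0,0,0,0,0,0,0,0,0,0,0,0,0,0,0,0,0,0], "grip": 1, "newtons": 30}}

```text
clock: 25.55
position: [0.416, -0.018, 0.0195]
ee_rot: [2.338, 2.098, -0.0]
force: [0.5, -0.2, 0.2]
width: 0.389
gripper_force: 30.0
```

Call:
{"fn": "carry_out", "kwargs": {"increments": [0,0,20,0,0,0,0,0,40,0,0,0,21.4,19.6,0,0,0,0,21.4,19.6,0,0,0,0,21.4,19.6,0,0,0,0,21.4,19.6,0,0,0,0,21.4,19.6,0,0,0,0,21.4,19.6,0,0,0,0,21.4,19.6,0,0,0,0,21.4,19.6,0,0,0,0,0,0,0,0,0,0,0,0,-30,0,0,0,0,0,-20,0,0,0,0,0,-6,0,0,0,0,0,-2.5,0,0,0,0,0,0,0,0,0,0,0,0,0,0,0]}}

```text
clock: 27.68
position: [0.5877, 0.1389, 0.0217]
ee_rot: [2.338, 2.098, 0.002]
force: [0.4, 0.8, -1.2]
width: 0.382
gripper_force: 30.0
```

Call:
{"fn": "carry_out", "kwargs": {"increments": [0,0,-0.8,0,0,0,0,0,0,0,0,0,0,0,0,0,0,0]}}

```text
clock: 28.05
position: [0.5875, 0.139, 0.0206]
ee_rot: [2.338, 2.098, 0.001]
force: [0.6, 0.7, 3.5]
width: 0.389
gripper_force: 30.0
```

Call:
{"fn": "carry_out", "kwargs": {"increments": [0,0,0,0,0,0,0,0,0,0,0,0,0,0,0,0,0,0,0,0,0,0,0,0,0,0,0,0,0,0,0,0,0,0,0,0], "grip": 0}}

```text
clock: 28.8
position: [0.5872, 0.1388, 0.0202]
ee_rot: [2.338, 2.098, -0.0]
force: [0.7, -0.3, 1.1]
width: 0.973
gripper_force: 0.0
```

Call:
{"fn": "carry_out", "kwargs": {"increments": [0,0,30,0,0,0,0,0,50,0,0,0,-22.6,-27.3,0,0,0,0,-22.6,-27.3,0,0,0,0,-22.6,-27.3,0,0,0,0,-22.6,-27.3,0,0,0,0,-22.6,-27.3,0,0,0,0,-22.6,-27.3,0,0,0,0,-22.6,-27.3,0,0,0,0,-22.6,-27.3,0,0,0,0,0,0,-30,0,0,0,0,0,-30,0,0,0,0,0,-13,0,0,0,0,0,-7,0,0,0,0,0,0,0,0,0,0,0,0,0,0,0]}}

```text
clock: 30.8
position: [0.4069, -0.0795, 0.0208]
ee_rot: [2.337, 2.098, 0.001]
force: [0.1, 0.0, -0.9]
width: 1.003
gripper_force: 0.0
```

Call:
{"fn": "carry_out", "kwargs": {"increments": [0,0,0,0,0,0,0,0,0,0,0,0,0,0,0,0,0,0,0,0,0,0,0,0,0,0,0,0,0,0,0,0,0,0,0,0,0,0,0,0,0,0,0,0,0,0,0,0], "grip": 1, "newtons": 20}}

```text
clock: 31.8
position: [0.4064, -0.0796, 0.0202]
ee_rot: [2.338, 2.098, -0.0]
force: [-1.0, 0.4, 0.1]
width: 0.389
gripper_force: 20.0
```

Call:
{"fn": "carry_out", "kwargs": {"increments": [0,0,20,0,0,0,0,0,50,0,0,0,21.9,22,0,0,0,0,21.9,22,0,0,0,0,21.9,22,0,0,0,0,21.9,22,0,0,0,0,21.9,22,0,0,0,0,21.9,22,0,0,0,0,21.9,22,0,0,0,0,21.9,22,0,0,0,0,0,0,0,0,0,0,0,0,-30,0,0,0,0,0,-25,0,0,0,0,0,-11,0,0,0,0,0,-2.5,0,0,0,0,0,0,0,0,0,0,0,0,0,0,0]}}

```text
clock: 33.92
position: [0.5821, 0.0965, 0.0226]
ee_rot: [2.338, 2.098, 0.002]
force: [1.1, 0.2, -0.1]
width: 0.389
gripper_force: 20.0
```

Call:
{"fn": "carry_out", "kwargs": {"increments": [0,0,-0.8,0,0,0,0,0,0,0,0,0,0,0,0,0,0,0]}}

```text
clock: 34.3
position: [0.5819, 0.0965, 0.0213]
ee_rot: [2.338, 2.098, 0.001]
force: [-1.1, 0.1, 3.4]
width: 0.383
gripper_force: 20.0
```

Call:
{"fn": "carry_out", "kwargs": {"increments": [0,0,0,0,0,0,0,0,0,0,0,0,0,0,0,0,0,0,0,0,0,0,0,0,0,0,0,0,0,0,0,0,0,0,0,0], "grip": 0}}

```text
clock: 35.05
position: [0.5816, 0.0964, 0.0209]
ee_rot: [2.338, 2.098, 0.0]
force: [0.2, -0.0, 0.5]
width: 0.979
gripper_force: 0.0
```

Call:
{"fn": "carry_out", "kwargs": {"increments": [0,0,30,0,0,0,0,0,50,0,0,0,0,0,50,0,0,0,7,10,50,0,0,0,7,10,48,0,0,0,7,7,0,0,0,0,0,0,0,0,0,0,0,0,0,0,0,0]}}

```text
clock: 36.05
position: [0.6016, 0.1229, 0.2474]
ee_rot: [-2.338, -2.097, 0.004]
force: [-0.7, -0.1, -0.7]
width: 0.996
gripper_force: 0.0
```

```bash
python3 - <<'E'
from m import *
s=readout.observe(); c,im=shot("wrist","w7"); print(s["clock"],s["position"],s["force"]); g=cv2.cvtColor(im,cv2.COLOR_BGR2GRAY)
for n,mask,P in [("cyl",g>108,(.580,.139,.038)),("loupe",g<63,(.582,.097,.051)),("blk",g>115,(.41,.186,.058))]:
    x,y=proj(c,P).astype(int); k=blob(mask,(x,y)); print(n,(x,y),cv2.boundingRect(k),circ(c,k,P[2]))
E
```

```text
36.05 [0.6015933  0.12288278 0.2474298 ] [-0.70019408 -0.11281656 -0.69333114]
cyl (np.int64(299), np.int64(165)) (292, 151, 27, 28) (array([586.9, 139.3]), np.float64(33.3), 33.9)
loupe (np.int64(304), np.int64(201)) (290, 180, 29, 36) (array([583.2, 101.4]), np.float64(41.3), 44.7)
blk (np.int64(142), np.int64(144)) (27, 0, 436, 281) (array([544.2, 186.5]), np.float64(475.1), 511.6)
```

View pics/w7.png

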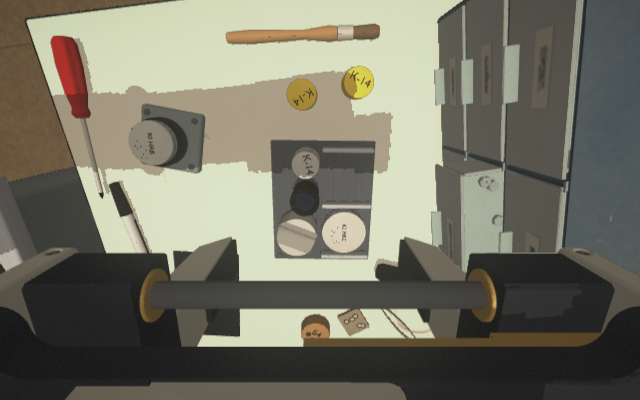

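The cylinder (305,164) and loupe (304,197) are back within about 1 mm of where they started. The block (152,143) is on the anvil, and the large block and V-anvil haven't moved.

```bash
python3 -c "
from cell import arm; print(arm.sign_off())"
```

```text
the job is handed in; nothing more can be done
None
```

The job is handed in, with no verdict returned: the small block lies about 1.6 mm from the anvil's middle, the loupe and cylinder stand within about 1 mm of where they started, and the large block and V-anvil look unmoved in the last picture.

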